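Slide the sample carrier under the reading bridge and start the reading

TASK

On the lab bench, gently push the flat sample carrier along the bench, the end without the upright tab first, under the low bridge of the reader until its front edge is fully home and flush against the rubber stop behind the bridge. Then press the reader's start key fully down, let it come back up, and leave the carrier where it is. Only push with the fingertips: do not grip, lift, carry or tip the carrier, and leave the other things on the bench where they stand.

Things in the scene. Friction and masses are not known exactly. Their poses are not given: they have to be found in the camera images.
- carrier: Loose aluminium sample carrier, about 0.3 kg, slides on the bench: flat plate 130 mm long (x), 76 mm wide (y), 14 mm thick, all sides flat and upright, three flush round glass windows on top, an upright tab across its rear end. Origin: centre of the underside; +x points to the front end (without the tab), z up.
- carrier_tab (a point): Middle of the rear face of the carrier's upright tab, 20 mm above the bench, at carrier x = -65 mm (flush with the plate's rear end). The tab is 76 mm wide, 6 mm thick, its top 40 mm above the bench: too tall for the bridge, it stays outside in front of it. Axes as the carrier's.
- reader: Fixed reader. Origin: bench surface under the middle of the bridge; +x is the way the carrier goes in, z up. Bridge 60 mm deep (x -30 to +30 mm), underside 20 mm, top 46 mm above the bench (flat lens cap: 50 mm). Two pillars, 18 mm thick, as deep as the bridge, leave a lane 92 mm wide centred on y = 0, its floor the bare bench.
- reader_stop (a point): Middle of the front face of the fixed rubber stop bar behind the bridge, on the bench, at reader x = +55 mm; 70 mm wide, 16 mm high. The fully home carrier's front touches it: carrier origin at reader x = -10 mm, same yaw as the reader, rear face of the tab at reader x = -75 mm. Beyond it: console box, reader x 65 to 195 mm, y -75 to 75 mm, 50 mm high. Axes as the reader's.
- start_key_top (a point): Centre of the top face of the round start key (28 mm diameter) that stands in a low square housing on top of the reader's console, at reader x = 140 mm, y = -35 mm. It is pressed straight down: 6 mm of travel, about 4 N when fully down, and springs back by itself.
- start_key (a joint): Travel of the start key in m: 0 released, 0.006 fully down.
- vial: Bystander, leave alone: small amber glass vial with a white cap, 24 mm diameter, 45 mm tall, beside the bridge. Origin: centre of its underside, z up.
- sample_jar: Bystander, leave alone: small clear jar with a white cap, 44 mm diameter, 50 mm tall, on the other side of the bridge. Origin: centre of its underside, z up.
- beaker: Bystander, leave alone: glass beaker, 70 mm diameter, 90 mm tall. Origin: centre of its underside, z up.
- dish: Bystander, leave alone: shallow white ceramic dish, 80 mm diameter, 16 mm tall. Origin: centre of its underside, z up.
- lab_spatula: Bystander, leave alone: thin steel laboratory spatula, 210 mm long, 14 mm wide, 6 mm thick, lying on the bench. Origin: on the bench near the middle of its length; y along it.

How it is judged:
On the way, in this order (a step that is already met when the one before it is completed fails the run):
1. the carrier is home under the bridge against the stop (x of carrier in the frame of reader between -0.014 and -0.005 m and y of carrier in the frame of reader between -0.015 and 0.015 m and angle between the x axis of carrier and the x axis of reader, either way round below 0.06 rad and angle between carrier's own z axis and vertical below 0.03 rad and height (world z) of carrier below 0.003 m and linear speed of carrier below 0.01 m/s), for 0.2 s.
2. the start key is pressed fully down (value of joint start_key above 0.0045 m), for 0.05 s.
At the end, for the whole second after the job is handed in: The carrier lies flat and at rest on the bench under the bridge, its front within 4 mm of the stop and square to it within 0.06 rad, and the start key is up again (within 2 mm) (all of step 1 and value of joint start_key below 0.002 m); the robot touches nothing.
It fails at once if the carrier is tipped (more than 0.1 rad) (angle between carrier's own z axis and vertical above 0.1 rad).
It fails at once if the carrier is lifted off the bench (more than 5 mm) (height (world z) of carrier above 0.005 m).
It fails at once if the carrier is gripped or rammed (the fingers on it with more than 45 N) (contact force between the fingers and carrier above 45 N).
It fails at once if another thing on the bench is pushed away (more than 20 mm) or knocked over (distance of any of vial, sample_jar, beaker, dish, lab_spatula from where it was at the start of the episode above 0.02 m or angle between any of vial, sample_jar, beaker, dish, lab_spatula's own z axis and vertical above 0.4 rad).
It also fails if it takes over 72 s, if anything falls off the work surface, if the arm or the gripper's body presses on something with over 40 N, if the wrist force passes 120 N, or if a joint passes its speed limit or range.

ROBOT

A 7-joint arm with a two-finger parallel gripper is mounted at the origin on the work surface. World frame = base frame: x ahead of the robot, y to its left, z up, the work surface at z = 0. Lengths are in m, angles in rad, forces in N, time in s.
With the tool pointing down it reaches from about 0.35 to 0.9 m from the base axis. Payload 7.2 kg.
Tool frame: the origin (TCP) lies between the finger pads; the fingertips stand 25 mm ahead of it and the grasp point (between the pads) lies 6 mm ahead of it; x points along the fingers, z is the direction in which the jaws open and shut, and the axes are right-handed (so a half turn about x gives the same grasp; the last joint's range is limited). The gripper opens to 88 mm and grips with 3 to 60 N. Pads are 20 mm wide; open, the fingers measure 115 mm over their backs; the gripper's body (75 mm by 178 mm) begins 61 mm behind the grasp point.
Start: joints at [-1.264, 0.411, -0.013, 1.596, 0.006, 1.134, -0.082], TCP at [0.229, 0.582, 0.248] pointing down, gripper open.
Joint ranges: [-2.95, 2.95], [-0.29, 1.99], [-1.47, 1.44], [0.14, 2.54], [-1.03, 4.17], [0.13, 1.85], [-2.86, 2.86]. Speed limits (rad/s): [2.39, 2.39, 3.01, 3.01, 3.14, 3.14, 3.14].

INTERFACE

Orientations are given as a unit quaternion [w, x, y, z].
In Python, from bench import env, camera, camera_params gives the robot as it stands. Calls block until the motion is done:
- env.movep(position, orientation): joint-space move of the TCP to a pose.
- env.line_to(position, rot=None, v=0.15): straight line of the TCP; rot=None keeps the orientation; v is the mean speed in m/s.
- env.move_joints(angles): joint-space move.
- env.command_gripper(opening): opening from 0.0 (shut) to 1.0 (fully open); the grip force is fixed at half the most; returns when the fingers have stopped.
- env.sleep(seconds).
- env.solve_ik(position, orientation): joint angles nearest the present ones, or None.
- camera(name): name is "scene" or "top"; returns (picture, depth): 400x640x3 uint8, blue, green, red; 400x640 float32, m along the optical axis (not along the pixel's ray), 0 where there is no reading.
- camera_params(name): a dict with "fx", "fy", "cx", "cy" (pixels), "R" (3x3) and "t" (3): a world point X has camera coordinates R X + t. Camera axes: x right, y down, z forward; pixel columns grow to the right and rows downward; lengths in m; the calibration is good to about 2 mm. A picture is of the moment at which its call begins. camera_params takes no time and is no camera call.
A pose or a line that the arm cannot do raises env.MotionError and nothing moves.
- env.hand_in(): hands the job in, once; it reports no verdict.
Readings, each from a call of its own:
- env.current_time_s(): time.
- env.current_joint_positions(): joint angles.
- env.current_dq(): joint speeds.
- env.current_joint_torque(): joint torques, N m.
- env.current_eef_pos(): TCP position.
- env.current_orientation(): TCP orientation.
- env.current_wrist_force(): force on the tool from outside, world axes, zero at the start.
- env.current_torque(): the same for the moment, N m.
- env.current_grip_width(): opening from 0.0 (shut) to 1.0 (fully open).
Only numpy, scipy, OpenCV 4.12 (cv2) and the standard library are available. Lean on these libraries where they do the work, as an engineer would, in place of code of your own. Each camera call takes 0.05 s, during which the arm holds its last target.

## Working session

There is one attempt and no reset: what is moved stays moved. The work goes in short steps, each a Python script; the robot and the scene stay as the last script left them, time stands still between calls to the robot, and variables do not carry over. Pictures are saved under pics/ and viewed, and the job is handed in when it is done.

```bash
mkdir -p pics; ls; cat > a.py <<'E'
from bench import env,camera,camera_params
import cv2,numpy as np
for n in("scene","top"):
    p,d=camera(n); cv2.imwrite(f"pics/{n}0.png",p); np.save(f"{n}0.npy",d); q=camera_params(n); print(n,q)
print(env.current_time_s(),env.current_eef_pos(),env.current_orientation(),env.current_wrist_force())
E
python3 a.py
```

```text
pics
scene {'fx': 420.4253743873823, 'fy': 420.4253743873823, 'cx': 319.132352556755, 'cy': 204.71506786875327, 'R': array([[ 0.50419539,  0.86336236, -0.01981011],
       [ 0.54438756, -0.33555735, -0.7687935 ],
       [-0.6703948 ,  0.37683776, -0.6391902 ]]), 't': array([-0.35080525, -0.21878936,  1.40116238])}
top {'fx': 432.0846106639121, 'fy': 432.0846106639121, 'cx': 325.3363871110074, 'cy': 206.4830091690661, 'R': array([[ 0.02691896, -0.9993843 , -0.02250327],
       [-0.98306598, -0.02238401, -0.18187971],
       [ 0.18126401,  0.02701822, -0.98306326]]), 't': array([0.07529936, 0.58923133, 0.90069072])}
0.1 [0.22866129 0.58123248 0.24690786] [ 0.58399412 -0.39841103  0.5847794   0.39780973] [-0.43212502 -0.31919148  0.16063201]
```

View pics/scene0.png

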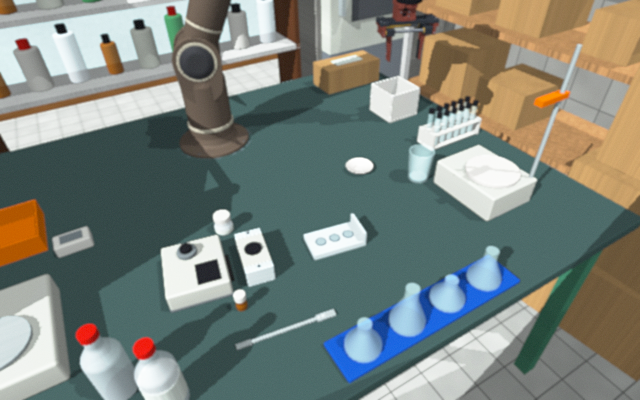

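View pics/top0.png

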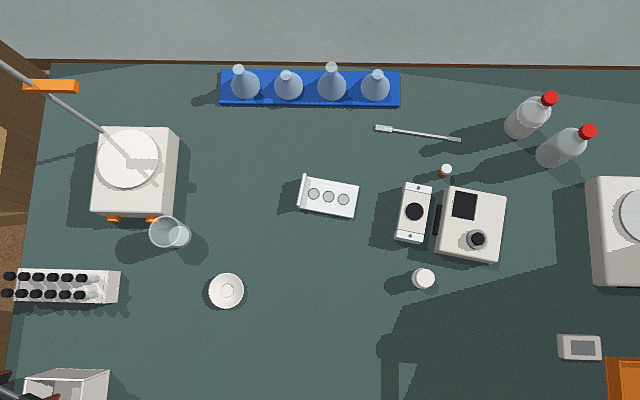

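The top view shows the carrier near (328,197) with its tab on the left (302,190). The bridge is at (413,212), the console at (472,225) and the key at (478,239). The vial is at (446,171), the jar at (424,278) and the spatula at (418,133). Next I'll turn the depth into a world point cloud and zoom in.

```bash
cat > h.py <<'E'
from bench import env,camera,camera_params
import cv2,numpy as np
def cloud(n,d):
    q=camera_params(n); v,u=np.mgrid[0:400,0:640]
    c=np.stack([(u-q['cx'])/q['fx']*d,(v-q['cy'])/q['fy']*d,d],-1)
    return (c-q['t'])@q['R']
def ray(n,u,v,z):
    q=camera_params(n); r=q['R'].T@np.array([(u-q['cx'])/q['fx'],(v-q['cy'])/q['fy'],1]); o=-q['R'].T@q['t']
    return o+r*(z-o[2])/r[2]
def proj(n,X):
    q=camera_params(n); c=np.atleast_2d(X)@q['R'].T+q['t']
    return np.c_[c[:,0]/c[:,2]*q['fx']+q['cx'],c[:,1]/c[:,2]*q['fy']+q['cy']]
E
cat > b.py <<'E'
from h import *
p=cv2.imread('pics/top0.png'); d=np.load('top0.npy'); P=cloud('top',d)
def blob(name,u0,u1,v0,v1,zl,zh):
    s=P[v0:v1,u0:u1].reshape(-1,3); s=s[(s[:,2]>zl)&(s[:,2]<zh)]
    (c,wh,a)=cv2.minAreaRect((s[:,:2]*1000).astype(np.float32))
    print(name,len(s),'c',np.round(c,1),'wh',np.round(wh,1),'a',round(a,2),'z',np.round(np.median(s[:,2]),4))
    return s
s=P[150:260,260:380].reshape(-1,3); print('bench z',np.median(s[s[:,2]<0.008,2]))
blob('plate',285,370,165,225,.009,.019)
blob('tab',285,370,165,225,.034,.046)
blob('bridge',388,435,170,250,.040,.049)
blob('console',434,512,180,270,.040,.054)
blob('key',455,500,225,260,.056,.09)
blob('vial',435,456,160,182,.03,.06)
blob('jar',405,440,262,295,.04,.06)
cv2.imwrite('pics/z0.png',cv2.resize(p[150:290,285:515],None,fx=3.4,fy=3.4,interpolation=cv2.INTER_CUBIC))
E
python3 b.py
```

```text
bench z 0.0005293688798998171
plate 1726 c [618.9  84.5] wh [128.8  76.8] a 80.43 z 0.0146
tab 99 c [629.3 146.2] wh [ 6.4 76. ] a 80.06 z 0.0402
bridge 1270 c [ 582.5 -106.5] wh [ 60.7 129. ] a 79.5 z 0.0463
console 3582 c [ 559.3 -234.4] wh [130.9 150.5] a 79.71 z 0.0506
key 337 c [ 523.  -237.4] wh [42.6 42.3] a 46.73 z 0.064
vial 99 c [ 683.  -180.4] wh [20.6 22.5] a 45.94 z 0.0449
jar 281 c [ 438.2 -128. ] wh [36.4 39. ] a 1.47 z 0.0504
```

View pics/z0.png

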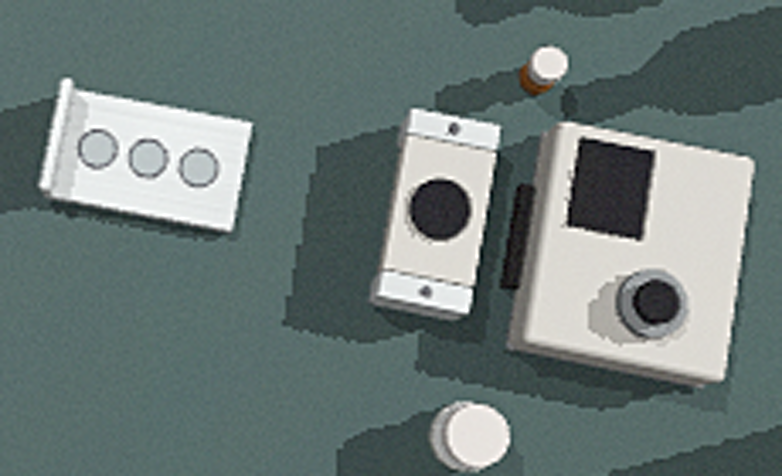

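Every measured size matches its spec: plate 128.8x76.8 mm, tab top at 40 mm, bridge 60.7x129 mm, console 131x150.5 mm. The key also sits where the reader pose predicts. The reader's yaw is about -100.4°, and the carrier is already nearly in line (about 1 mm off, under 1°). Next I'll check the key's height and the IK.

```bash
cat >> h.py <<'E'
from scipy.spatial.transform import Rotation as Ro
YAW=np.deg2rad(79.6-180); RX=np.array([np.cos(YAW),np.sin(YAW)]); RY=np.array([-RX[1],RX[0]])
R0=np.array([582.5,-106.5])/1000
def W(x,y,z): return np.r_[R0+RX*x+RY*y,z]
def toR(p): p=np.asarray(p); return np.array([(p[:2]-R0)@RX,(p[:2]-R0)@RY])
def quat(s=1,yaw=YAW):
    zt=s*np.array([-np.sin(yaw),np.cos(yaw),0]); xt=np.array([0,0,-1.]); yt=np.cross(zt,xt)
    q=Ro.from_matrix(np.c_[xt,yt,zt]).as_quat(); return q[[3,0,1,2]]
E
cat > c.py <<'E'
from h import *
d=np.load('top0.npy'); P=cloud('top',d)
s=P[225:260,455:500].reshape(-1,3); s=s[s[:,2]>.053]; r=s[:,:2]-W(.140,-.035,0)[:2]; rr=np.hypot(*r.T)
for a in range(0,30,3):
    m=(rr*1000>=a)&(rr*1000<a+3); 
    if m.any(): print(a,m.sum(),np.round(np.percentile(s[m,2],[10,50,90]),4))
print('z axis',Ro.from_quat(np.array(env.current_orientation())[[1,2,3,0]]).as_matrix()[:,2])
print('beaker',P[232,170],'dish',P[290,226],'spat',P[130,380],P[139,460])
for s in(1,-1):
    for n,X in(('hi',W(-.31,0,.2)),('lo',W(-.31,0,.034)),('end',W(-.085,0,.034)),('key',W(.14,-.035,.09))):
        q=env.solve_ik(X,quat(s)); print(s,n,np.round(X,3),None if q is None else np.round(q,2))
E
python3 c.py
```

```text
0 7 [0.0717 0.0724 0.0733]
3 18 [0.0702 0.0723 0.0741]
6 30 [0.0704 0.0726 0.0744]
9 46 [0.0702 0.0723 0.0746]
12 61 [0.0613 0.068  0.0719]
15 60 [0.0604 0.0619 0.0642]
18 86 [0.0597 0.0621 0.0643]
21 39 [0.0537 0.0595 0.0629]
24 9 [0.0531 0.0534 0.054 ]
27 12 [0.0533 0.0535 0.0544]
z axis [ 0.36603188  0.93060126 -0.00139658]
beaker [0.41396348 0.0641073  0.99429966] dish [0.39938118 0.31051306 0.0055109 ] spat [ 0.78644903 -0.03501936  0.0038794 ] [ 0.76623715 -0.22428425  0.00717203]
1 hi [0.638 0.198 0.2  ] [-0.69  0.56  0.48  1.56 -0.28  1.09 -0.33]
1 lo [0.638 0.198 0.034] [-0.65  0.75  0.42  1.67 -0.39  0.81 -0.24]
1 end [ 0.598 -0.023  0.034] [-0.44  0.69  0.56  1.86 -0.53  0.74  0.24]
1 key [ 0.523 -0.238  0.09 ] [-0.36  0.76  1.05  1.92 -0.81  0.96  0.89]
-1 hi [0.638 0.198 0.2  ] [-0.28  0.53 -0.14  1.53  0.08  1.09  2.52]
-1 lo [0.638 0.198 0.034] [-0.23  0.72 -0.22  1.64  0.2   0.8   2.43]
-1 end [ 0.598 -0.023  0.034] [ 0.02  0.62 -0.08  1.83  0.07  0.69  2.85]
-1 key [ 0.523 -0.238  0.09 ] [-0.44  0.91  1.25  1.92 -0.99  1.11 -2.1 ]
```

The key top is at 72.5 mm and the housing around it at 62 mm. All poses are reachable with s=1. I'll set the fingers to a partial opening so both land on the tab, then come down behind it.

```bash
cat > d.py <<'E'
from h import *
env.command_gripper(0.3)
env.movep(W(-.31,.001,.15),quat(1)); print(env.current_time_s())
env.line_to(W(-.31,.001,.034),v=.1)
e=env.current_eef_pos(); print(toR(e),e,env.current_grip_width(),env.current_wrist_force(),env.current_time_s())
for n in("scene","top"):
    p,dd=camera(n); cv2.imwrite(f"pics/{n}1.png",p)
    if n=='top': cv2.imwrite('pics/t1.png',cv2.resize(p[120:290,255:515],None,fx=3,fy=3))
    else: cv2.imwrite('pics/s1.png',cv2.resize(p[100:330,140:400],None,fx=2.5,fy=2.5))
E
python3 d.py
```

```text
3.2
[-0.31019211  0.00147576] [0.63994713 0.19832971 0.03476662] 0.2994999992488153 [0.50213261 0.00715332 0.77138987] 4.5083
```

View pics/t1.png

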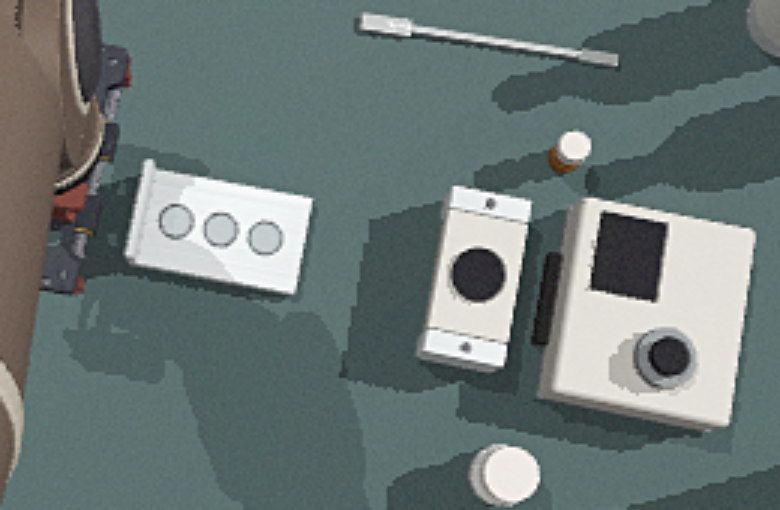

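View pics/s1.png

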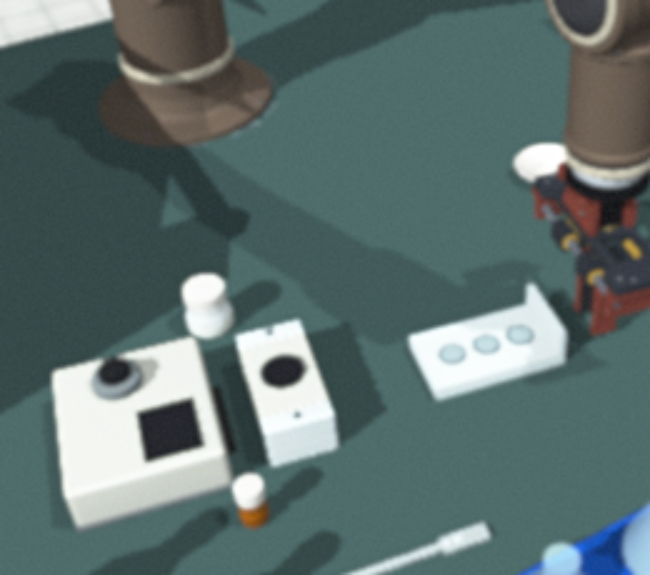

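The fingers are down behind the tab and clear of it (tab near (140,210) in the zoom). Now a slow push partway, reading forces as it goes.

```bash
cat > e.py <<'E'
from h import *
for x in np.arange(-.28,-.139,.02):
    env.line_to(W(x,.001,.034),v=.04)
    f=np.array(env.current_wrist_force()); print(round(x,3),np.round([f[:2]@RX,f[:2]@RY,f[2]],2),np.round(toR(env.current_eef_pos())*1000,1))
p,dd=camera('top'); P=cloud('top',dd); cv2.imwrite('pics/t2.png',cv2.resize(p[120:290,255:515],None,fx=3,fy=3))
s=P[150:250,310:430].reshape(-1,3); r=(s[:,:2]-R0)
m=(s[:,2]>.009)&(s[:,2]<.019)&(r@RX<-.033)&(abs(r@RY)<.06); s=s[m]
c,wh,a=cv2.minAreaRect((s[:,:2]*1000).astype(np.float32)); print(c,wh,a,toR(np.array(c)/1000)*1000,env.current_time_s())
E
python3 e.py
```

```text
-0.28 [-0.4   0.68  0.04] [-280.4    1. ]
-0.26 [-1.18 -0.95  0.07] [-259.6    1.1]
-0.24 [ 1.82 -0.35  0.52] [-239.4    1.1]
-0.22 [-0.86  0.25 -0.38] [-219.5    1.1]
-0.2 [-0.15  0.56 -0.36] [-199.4    1.1]
-0.18 [-0.01  1.24  0.07] [-179.4    1.1]
-0.16 [-0.27  0.6  -0.82] [-159.4    1.1]
-0.14 [-0.28 -0.1  -0.73] [-139.4    1.1]
(591.87939453125, -60.80634689331055) (26.645139694213867, 76.82770538330078) 79.49280548095703 [-46.63613388   0.97672567] 10.1083
```

View pics/t2.png

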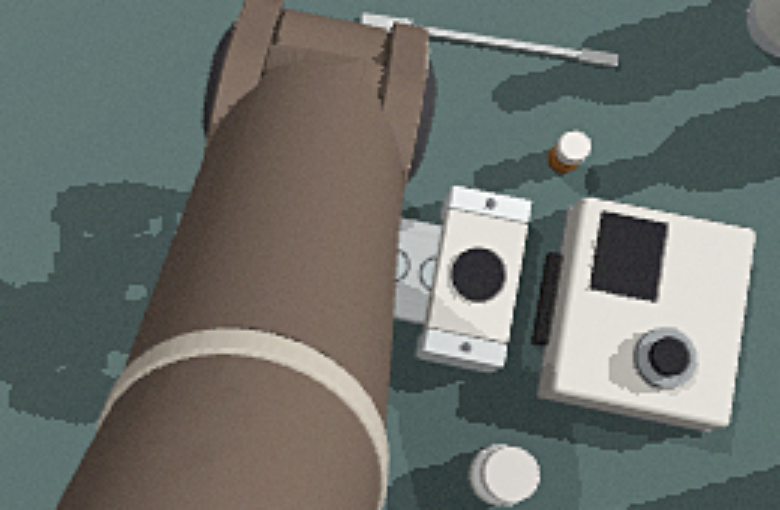

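The carrier is entering the lane square (y = 1.0 mm, yaw within 0.1°). I'll push on, then take 1 mm steps until the stop shows up in the force.

```bash
cat > f.py <<'E'
from h import *
def F():
    f=np.mean([env.current_wrist_force() for _ in range(3)],0); return np.array([f[:2]@RX,f[:2]@RY,f[2]])
env.line_to(W(-.098,.001,.034),v=.04); print(F(),toR(env.current_eef_pos())*1000)
x=-.098
while x<-.074:
    x+=.001; env.line_to(W(x,.001,.034),v=.015); env.sleep(.08); f=F()
    e=toR(env.current_eef_pos())*1000; print(round(x,3),np.round(f,2),np.round(e,2))
    if f[0]<-6: break
p,dd=camera('top'); cv2.imwrite('pics/t3.png',cv2.resize(p[120:290,255:515],None,fx=3,fy=3))
p,dd=camera('scene'); cv2.imwrite('pics/s3.png',cv2.resize(p[150:330,140:400],None,fx=3,fy=3)); print(env.current_time_s())
E
python3 f.py
```

```text
[-0.82366907 -0.57566725 -0.92104861] [-97.82082122   1.11602181]
-0.097 [-0.41 -0.47  0.98] [-97.16   1.02]
-0.096 [-2.41 -0.04  0.35] [-96.41   1.04]
-0.095 [-3.03  0.42  0.3 ] [-94.98   1.04]
-0.094 [-2.27  1.17  1.22] [-93.81   1.05]
-0.093 [-2.11 -0.05  0.46] [-92.91   1.03]
-0.092 [-2.68 -0.1   1.12] [-91.93   1.03]
-0.091 [-2.72  0.47  1.55] [-90.96   1.04]
-0.09 [-3.21 -0.41  0.31] [-89.92   1.03]
-0.089 [-2.51 -1.16  1.66] [-88.92   1.04]
-0.088 [-3.01  0.33  1.01] [-87.9    1.01]
-0.087 [-3.38 -0.56  2.15] [-86.89   1.  ]
-0.086 [-4.73  0.03  2.96] [-86.85   1.02]
-0.085 [-8.26 -0.79  1.87] [-86.83   0.94]
15.7417
```

View pics/s3.png

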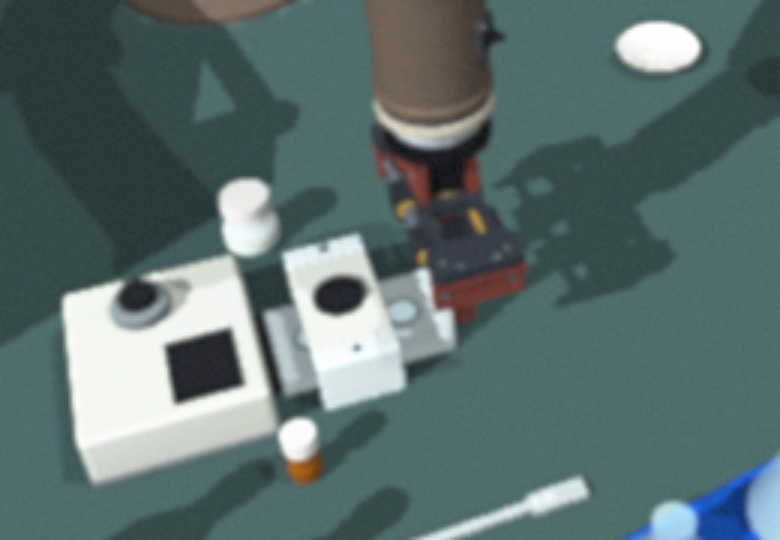

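The TCP stalled at x = -86.8 mm while the force rose, so the carrier is against the stop. In the picture its front meets the stop bar near (270,330). I'll back off and verify before touching the key.

```bash
cat > g.py <<'E'
from h import *
env.line_to(W(-.125,.001,.034),v=.05)
env.line_to(W(-.135,.001,.16),v=.15)
env.movep(W(-.26,.02,.25),quat(1))
p,dd=camera('top'); P=cloud('top',dd); cv2.imwrite('pics/t4.png',cv2.resize(p[120:290,255:515],None,fx=3,fy=3))
p,_=camera('scene'); cv2.imwrite('pics/s4.png',cv2.resize(p[150:330,140:400],None,fx=3,fy=3))
s=P[120:290,300:515].reshape(-1,3); X=(s[:,:2]-R0)@RX*1000; Y=(s[:,:2]-R0)@RY*1000; Z=s[:,2]*1000
for n,m in(('plate rear',(Z>9)&(Z<19)&(X<-33)&(X>-90)&(abs(Y)<60)),('tab',(Z>34)&(Z<45)&(X<-50)&(X>-90)&(abs(Y)<60)),('plate front',(Z>11)&(Z<19)&(X>33)&(X<60)&(abs(Y)<60))):
    if m.sum()>5: print(n,m.sum(),'X',X[m].min(),X[m].max(),'Y',Y[m].min(),Y[m].max(),cv2.minAreaRect(np.c_[X[m],Y[m]].astype(np.float32)))
print(env.current_time_s())
E
python3 g.py
```

```text
plate rear 494 X -74.96346428808559 -33.034906232161305 Y -37.782446857249404 38.462669690750666 ((-54.0008430480957, 0.3380775451660156), (41.922279357910156, 76.24475860595703), 0.009288827888667583)
tab 99 X -74.99948042016949 -68.8061653455175 Y -37.521894369496856 38.881140844582156 ((-71.96244812011719, 0.6746711730957031), (6.151095390319824, 76.4001693725586), 0.12828129529953003)
plate front 344 X 35.42909480910682 59.80265095801341 Y -37.18540273843082 38.94196810131447 ((47.67013168334961, 0.8852920532226562), (24.29339599609375, 76.15369415283203), 0.18451304733753204)
18.45
```

View pics/t4.png

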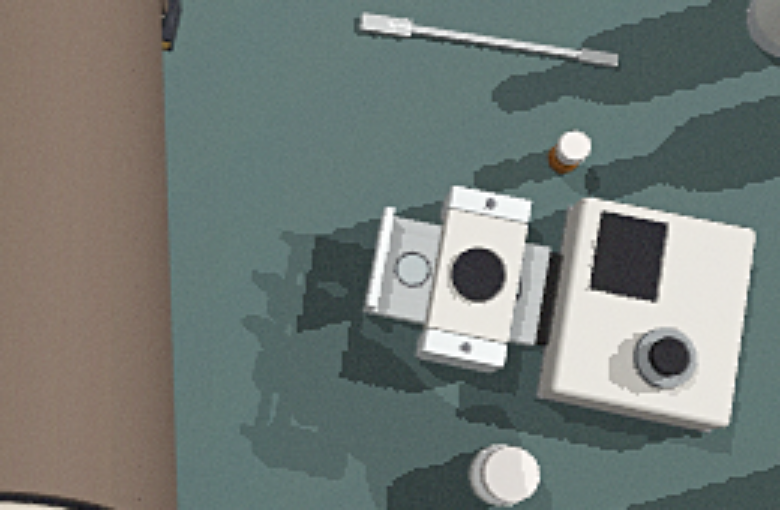

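The carrier is home: tab rear face at reader x = -75.0 mm, y about 0.5 mm, yaw within 0.2°, and flush with the stop at (548,300). Now the key, with the fingers shut.

```bash
cat > k.py <<'E'
from h import *
def Fz(): return np.mean([env.current_wrist_force()[2] for _ in range(3)])
env.command_gripper(0.0)
env.movep(W(.0,-.01,.25),quat(1))
env.movep(W(.140,-.035,.14),quat(1))
env.line_to(W(.140,-.035,.102),v=.05); env.sleep(.2); b=Fz(); print('base',b,toR(env.current_eef_pos()),env.current_eef_pos()[2],env.current_grip_width())
z=.102
while z>.082:
    z-=.001; env.line_to(W(.140,-.035,z),v=.015); env.sleep(.1); f=Fz()-b
    print(round(z,3),round(f,2),round(env.current_eef_pos()[2],5))
    if f>9: break
env.sleep(.3)
p,_=camera('scene'); cv2.imwrite('pics/s5.png',cv2.resize(p[150:330,140:400],None,fx=3,fy=3))
print(env.current_time_s())
E
python3 k.py
```

```text
base -0.1819204481141344 [ 0.14004487 -0.03481112] 0.1023175777786464 0.008338358018223397
0.101 0.41 0.10101
0.1 0.51 0.09998
0.099 0.78 0.09898
0.098 0.15 0.09797
0.097 0.21 0.09711
0.096 2.32 0.09606
0.095 1.75 0.09506
0.094 2.17 0.09406
0.093 2.57 0.09307
0.092 3.94 0.09204
0.091 7.65 0.09138
0.09 15.53 0.09117
26.4583
```

View pics/s5.png

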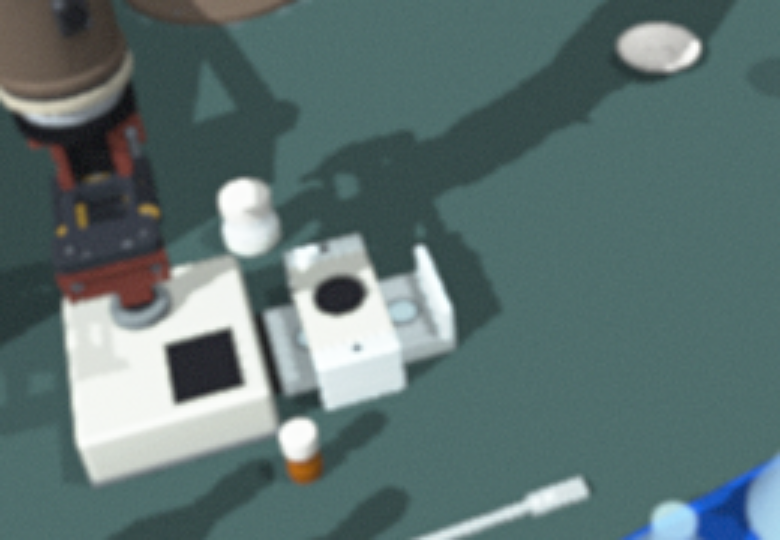

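The fingertips met the key at about 97 mm TCP height and bottomed hard at 91.2 mm, so it went through its full 6 mm of travel. The picture shows the fingertips on the key at (140,295). Next I'll retreat and do the final checks.

```bash
cat > l.py <<'E'
from h import *
env.line_to(W(.140,-.035,.2),v=.08)
env.movep(W(-.24,.02,.28),quat(1)); env.sleep(.3)
p,dd=camera('top'); P=cloud('top',dd); cv2.imwrite('pics/t6.png',cv2.resize(p[120:290,255:515],None,fx=3,fy=3))
s=P[120:290,300:515].reshape(-1,3); X=(s[:,:2]-R0)@RX*1000; Y=(s[:,:2]-R0)@RY*1000; Z=s[:,2]*1000
for n,m in(('plate rear',(Z>9)&(Z<19)&(X<-33)&(X>-90)&(abs(Y)<60)),('tab',(Z>34)&(Z<45)&(X<-50)&(X>-90)&(abs(Y)<60))):
    print(n,m.sum(),cv2.minAreaRect(np.c_[X[m],Y[m]].astype(np.float32)))
m=np.hypot(X-140,Y+35)<10; print('key z',np.median(Z[m]),'plate z',np.median(Z[(X<-35)&(X>-65)&(abs(Y)<30)]))
s=P
for n,(u0,u1,v0,v1,zl) in dict(vial=(435,456,160,182,.03),jar=(405,440,262,295,.04)).items():
    q=P[v0:v1,u0:u1].reshape(-1,3); q=q[(q[:,2]>zl)&(q[:,2]<.06)]; print(n,cv2.minAreaRect((q[:,:2]*1000).astype(np.float32))[0])
print(env.current_wrist_force(),env.current_time_s())
E
python3 l.py
```

```text
plate rear 493 ((-53.99932098388672, 0.72430419921875), (76.53874206542969, 41.90676498413086), 89.95343017578125)
tab 98 ((-71.7838363647461, 0.37241363525390625), (6.159110069274902, 75.77120971679688), 0.17061302065849304)
key z 72.0533143134607 plate z 14.78936720306388
vial (682.6239013671875, -180.3064422607422)
jar (438.2186279296875, -127.90298461914062)
[-0.0824147   0.07107757  0.03856907] 29.7917
```

View pics/t6.png

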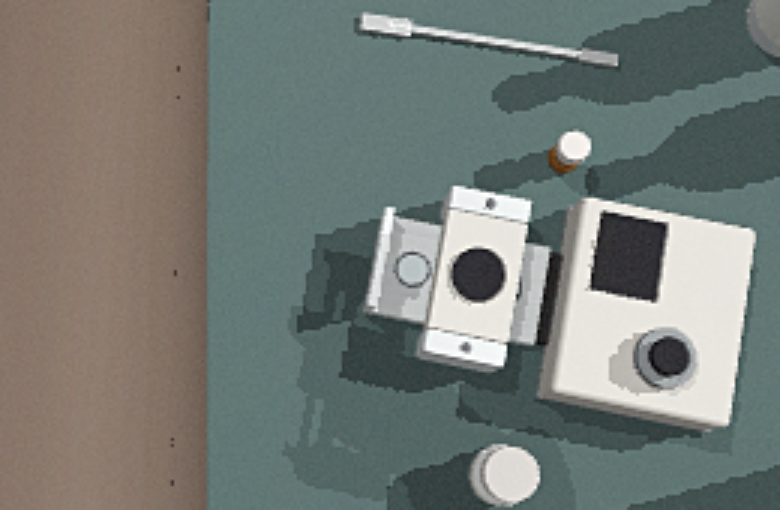

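The carrier is still flush with the stop (548,300) and the key is back up (670,355, z = 72 mm). The vial and jar haven't moved, and the arm is clear.

```bash
python3 -c "
from bench import env
env.hand_in(); print(env.current_time_s())"
```

```text
the job is handed in; nothing more can be done
the job is handed in; nothing more can be done
```

The carrier is home against the stop, the start key has been pressed and is back up, and I handed the job in at about 30 s on the robot's clock. The hand-in gives no verdict, so this rests on my own checks.

- **Push:** I pushed with two partly opened fingertips on the tab's rear face until the arm stalled against the stop at about 8 N.
- **Carrier:** after the key press, the last picture put the tab's rear face at reader x ≈ -75 mm, y at about 0.5 mm and yaw within 0.2°. The plate lay flat.
- **Key:** I pressed it with the fingers shut. It bottomed out after about 6 mm, and the force reached 15.5 N on the last step. Its top measured 72 mm afterwards, against 72.5 mm before.
- **Other items:** the vial and jar stayed within 0.5 mm, and the spatula looked unchanged in the pictures. I did not re-measure the beaker or dish; the arm passed well above both.
- **Arm:** it ended clear of everything, with wrist force near zero.

No check failed. Some early wrist-force readings showed about 1 N of noise, so I judged contact by the arm stalling as well as by force.

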